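# Free the strap link of a VR headset with a forked spring-bar tool

### The job

Free the orange strap link from the VR headset: take the forked tool from its blue stand, straddle the spring bar with it and gently push the brass collar back, away from the link, without forcing the bar, until the link pops up. Then stand the tool back in its stand, lift the link out and set it down in the green tray; leave everything else alone.

Things in the scene. Friction and masses are not known exactly. Their poses are not given: they have to be found in the camera images.
- headset: White VR headset fixed in a grey cradle, 125 (x) by 215 (y) mm, top deck 80 mm above the table. Origin: on the table below the seated link's middle, z up. A level steel spring bar, 6 mm thick, runs along +y over x = 0, axis 96 mm up. In order along y (mm): far lug -21.5 to -13.5; link -12 to 12; near lug 13.5 to 19.5; bare bar; brass collar; black spring housing 68 to 88, top 106 mm up.
- bar_at_lug (a point): Point on the bar's axis at the near lug's outer face (axes as the headset's; lugs 30 mm wide in x, tops 8 mm above this). The bare bar starts here and runs +y to the brass collar fixed on it, 22 mm across, 8 mm thick. Where the collar sits differs per headset and is not measured: its face towards the link lies 12 to 30 mm from this point, so feel for it.
- bar_end (a point): Point on the bar's axis where it enters the spring housing. Pushed +y (towards the housing) the bar yields: about 3 N to start, 0.8 N more per mm, up to 4 N of rubbing. After 4 to 7 mm the link pops up by itself; at 8 mm the bar stops hard; over 15 N bends it. Let go, it springs back against the side of the popped link, which stays up. Bare fingers must not push (4 N) on headset or bar.
- link_centre (a point): Centre of the orange link, 36 (x) by 24 (y) by 28 mm high, 50 g, axes as the headset's. The bar's tip in a hole in its +y side holds it down on a spring lifter, this centre 96 mm above the table; popped up it is 9 mm higher and is gripped across its 36 mm and drawn straight up. Low ribs, 87 mm above the table, guide its 36 mm ends. Do not drop it over 25 mm.
- fork_grip (a point): Centre of the red handle, 24 (x) by 14 (y) by 48 mm high, of the upright forked tool, 80 g. Below it a shoulder, 40 by 26 mm, lies 24 to 28 mm under this point; then a steel fork 5 mm thick (y), 21 mm wide (x), with an 11 mm wide slot open downwards, its top 34 mm and the prong tips 68 mm under this point. Grip across the 14 mm, slot over the bar, push along tool y. Do not drop it over 25 mm.
- stand_mouth (a point): Middle of the top rim of the blue tool stand, fixed, 80 (x) by 66 (y) by 46 mm high. Its slot is 30 mm along its x, 14 mm along its y, 42 mm deep. The tool hangs with its fork in the slot and its shoulder flat on the rim, tool x along the stand's x (either way round), the handle's centre 28 mm above this point.
- tray_in (a point): Centre of the inner floor (4 mm above the table) of the fixed green tray, 120 by 120 mm, walls 4 mm thick and 20 mm high.
- grey_tray: Fixed grey tray of the same size as the green one, with two battery cells standing in it; not the tray to use. Origin under its centre.
- cell0: Battery cell, black, 18 mm across, 48 mm tall, stands in the grey tray; leave alone. Origin under its centre.
- cell1: Battery cell, copper-coloured, the same; leave alone.
- controller_a: White hand controller with a black ring, about 165 by 100 by 40 mm, lying loose; leave alone. Origin under its middle.
- controller_b: A second such controller; leave alone.
- cleaner: Bottle of lens cleaner, 52 mm across, 130 mm tall; leave alone. Origin under its centre.
- mug: Blue mug, 76 mm across, 85 mm tall; leave alone. Origin under its centre.

How it is judged:
On the way, in this order (a step that is already met when the one before it is completed fails the run):
1. the forked tool presses against the spring bar's collar (over 4 N) while the link is still seated (contact force between fork and headset above 4 N and not (z of link_centre in the frame of headset above 0.1015 m) and horizontal distance between fork_grip and headset below 0.08 m), for 0.1 s.
2. the link has popped up (over 5.5 mm) between its lugs, not in the gripper (z of link_centre in the frame of headset above 0.1015 m and horizontal distance between link_centre and headset below 0.01 m and contact force between the fingers and link below 0.1 N), for 0.2 s.
At the end, for the whole second after the job is handed in: The link rests in the green tray (centre within 50 mm of the tray's centre along each side, at most 21 mm above its floor); the forked tool stands in its blue stand, shoulder on the rim (over the slot to 8 mm, upright to 0.1 rad, home to 3 mm); both released and at rest (x of link_centre in the frame of tray_in between -0.05 and 0.05 m and y of link_centre in the frame of tray_in between -0.05 and 0.05 m and z of link_centre in the frame of tray_in below 0.021 m and linear speed of each of link, fork below 0.02 m/s and horizontal distance between fork_grip and stand_mouth below 0.008 m and angle between fork_grip's own z axis and vertical below 0.1 rad and z of fork_grip in the frame of stand_mouth between 0.024 and 0.031 m); the robot touches nothing.
It fails at once if the tool presses on the headset or its spring bar with more than 15 N (the bar bends) (contact force between fork and headset above 15 N).
It fails at once if the bare gripper pushes on the headset or its spring bar (more than 4 N) (contact force between the fingers and headset above 4 N).
It fails at once if the link is dropped (falls free faster than 0.75 m/s, about 30 mm) (linear speed of link above 0.75 m/s and contact force between the fingers and link below 0.05 N).
It fails at once if the tool is dropped (falls free faster than 0.75 m/s, about 30 mm) (linear speed of fork above 0.75 m/s and contact force between the fingers and fork below 0.05 N).
It fails at once if a bystander (controller, battery cell, bottle, mug) is moved by more than 30 mm (distance of any of controller_a, controller_b, cell0, cell1, cleaner, mug from where it was at the start of the episode above 0.03 m).
It also fails if it takes over 66 s, if anything falls off the work surface, if the arm or the gripper's body presses on something with over 40 N, if the wrist force passes 120 N, or if a joint passes its speed limit or range.

### The arm

A 6-joint arm with a two-finger parallel gripper is mounted at the origin on the work surface. World frame = base frame: x ahead of the robot, y to its left, z up, the work surface at z = 0. Lengths are in m, angles in rad, forces in N, time in s.
With the tool pointing down it reaches from about 0.3 to 0.775 m from the base axis. Payload 14.6 kg.
Tool frame: the origin (TCP) lies midway between the tips of the shut fingers; the grasp point (between the pads) lies 19 mm behind it (ctrl.tcp_to_grasp is the z of the grasp point in the tool frame, in m); z points along the fingers, y is the line along which they close (so a half turn about z gives the same grasp; the last joint's range is limited). The gripper opens to 94 mm and grips with 3 to 60 N. Pads are 16 mm wide; open, the fingers measure 119 mm over their backs; the gripper's body (75 mm by 177 mm) begins 78 mm behind the grasp point.
Start: joints at [1.189, 0.3, 1.521, -0, 1.321, -0.067], TCP at [0.17, 0.523, 0.205] pointing down, gripper open.
Joint ranges: [-3.03, 3.03], [-0.79, 2.21], [0.23, 2.52], [-1.04, 4.18], [0, 3.07], [-2.55, 2.55]. Speed limits (rad/s): [2.22, 2.22, 2.57, 3.14, 3.14, 3.14].

### API

Orientations are given as [roll, pitch, yaw] about the fixed x, y, z axes, in that order (R = Rz(yaw) Ry(pitch) Rx(roll)).
In Python, from station import monitor, camera, ctrl gives the robot as it stands.
- The arm moves only by the tool apply_moves, never from a script. Its argument "plan" is one flat list of numbers, 4 for each row, row after row: the shift along the tool's x, y, z in mm, then the turn about the tool's z in rad. In form: [dx, dy, dz, spin, dx, dy, dz, spin, ...]. A call has 1 to 20 rows; each row shifts and turns the commanded pose from where the row before left it, along the tool's axes as they then stand; what a row does not reach is not made up. A row lasts 1/10 s, in which the tool goes at most 50 mm and 8.59 degrees, less where a joint would pass 70% of its speed; a pose out of reach is approached as far as the arm can. A call is refused whole if a number of a shift passes 50 or a number of a turn 0.15, either way. A call with a gripper value outside its range is refused whole. "hand" is the gripper command: -1 is shut, 1 is fully open, values between are in proportion, set as the call begins (left out, the last holds). The fingers move at their own pace and stop on an object; "squeeze" is the grip in N (left out, the last holds). Time passes only in rows, so rows that do not move let the fingers close. It gives the time, the measured TCP pose, the force, the opening and the grip force at its end, in the units of the state.
- monitor.get_obs(): the state, without advancing time (a new reading comes with each control period).
- camera(name): name is "scene" or "side" or "wrist"; returns a dict with "image" (400x640x3 uint8, red, green, blue), "range_z" (400x640 float32, m along the optical axis (not along the pixel's ray), 0 where there is no reading), "mtx" (3x3 intrinsics, pixels), "rvec" (rotation vector, rad) and "tvec" (3), from world to camera coordinates, as OpenCV has them. Camera axes: x right, y down, z forward; pixel columns grow to the right and rows downward; lengths in m; the calibration is good to about 2 mm. The wrist camera is an equidistant fisheye: a pixel r from the principal point sees the ray r / f radians off the axis. A picture is of the moment at which its call begins.
- ctrl.hand_in(): hands the job in; it is judged then, once.
The state is a dict: "time_s": time; "qpos": joint angles; "joint_vel": joint speeds; "tau": joint torques, N m; "ee_pos": TCP position; "eef_rot": TCP orientation; "force": force on the tool from outside, world axes, zero at the start; "moment": the same for the moment, N m; "grip_width": finger opening in m; "grip_force": force on a finger pad.
Only numpy, scipy, OpenCV 4.12 (cv2) and the standard library are available. Lean on these libraries where they do the work, as an engineer would, in place of code of your own. Each camera call takes 0.05 s, during which the arm holds its last target. There are 200 camera calls.

## Working session

There is one attempt and no reset: what is moved stays moved. The work goes in short steps, Python scripts to look and compute and a tool call to move; the robot and the scene stay as the last step left them, time stands still between calls to the robot, and variables do not carry over. Pictures are saved under pics/ and viewed, at most 10 in all, crops included, and the job is handed in when it is done.

Besides the shell and the picture viewer there is one more tool, called after "Emit:" as a command line: name --argument value ..., lists and objects as JSON in quotes. apply_moves: Moves the arm, as the interface text tells. Its arguments: {"type":"object","properties":{"plan":{"type":"array","items":{"type":"number"}},"hand":{"type":"number"},"squeeze":{"type":"number"}},"required":["plan"]}

```bash
mkdir -p pics; ls
cat > h.py <<'E'
import numpy as np, cv2
from station import monitor, camera, ctrl
def snap(n):
    c=camera(n); np.savez('/tmp/%s.npz'%n,**{k:np.asarray(v) for k,v in c.items()}); return c
def load(n): return dict(np.load('/tmp/%s.npz'%n))
def pts(c,fish=False):
    # world point of every pixel from range_z
    K=c['mtx'];R=cv2.Rodrigues(np.array(c['rvec'],float))[0];t=np.array(c['tvec'],float).ravel()
    v,u=np.mgrid[0:400,0:640]; x=(u-K[0,2])/K[0,0]; y=(v-K[1,2])/K[1,1]
    if fish:
        r=np.hypot(x,y)+1e-12; s=np.tan(np.minimum(r,1.5))/r; x=x*s;y=y*s
    z=c['range_z']; P=np.stack([x*z,y*z,z],-1)
    return (P-t)@R
E
python3 - <<'E'
from h import *
for n in ['scene','side','wrist']:
    c=snap(n); cv2.imwrite('pics/%s0.png'%n,c['image'][:,:,::-1]); print(n,c['mtx'].tolist(),(-cv2.Rodrigues(np.array(c['rvec'],float))[0].T@np.array(c['tvec']).ravel()).round(3))
o=monitor.get_obs(); print(o,ctrl.tcp_to_grasp)
E
```

```text
pics
scene [[432.81198206732876, 0.0, 311.4933428982785], [0.0, 432.81198206732876, 200.53097369770978], [0.0, 0.0, 1.0]] [ 1.192 -0.435  0.566]
side [[415.344274199175, 0.0, 321.70998852495126], [0.0, 415.344274199175, 198.33500721408925], [0.0, 0.0, 1.0]] [0.258 0.685 0.719]
wrist [[309.70691628693146, 0.0, 319.2448907702202], [0.0, 309.70691628693146, 201.41948844728057], [0.0, 0.0, 1.0]] [0.1   0.545 0.384]
{'time_s': 0.15, 'qpos': array([ 1.18941445e+00,  3.00335060e-01,  1.52143488e+00,  6.03831008e-06,
        1.32070207e+00, -6.65772793e-02]), 'joint_vel': array([ 0.00042854, -0.00225539, -0.0034005 ,  0.00124971,  0.00032961,
       -0.00144372]), 'tau': array([-2.52121890e-04, -5.31952965e+01, -3.52823639e+01,  7.07720895e-02,
        2.36136810e-02, -6.69112501e-05]), 'ee_pos': array([0.17021168, 0.52278876, 0.2050228 ]), 'eef_rot': array([-3.14071564e+00, -6.43378796e-05,  2.82678654e+00]), 'force': array([ 1.13115407, -0.37834832, -0.48476441]), 'moment': array([-0.02194161,  0.03908404,  0.0138406 ]), 'grip_force': 0.0, 'grip_width': 0.09418342313955695} -0.0188
```

View pics/scene0.png

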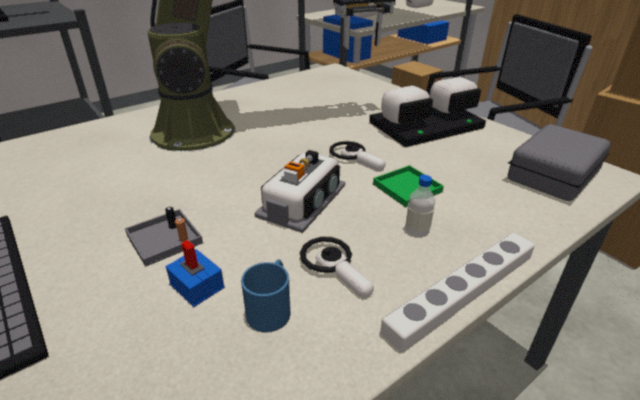

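View pics/side0.png

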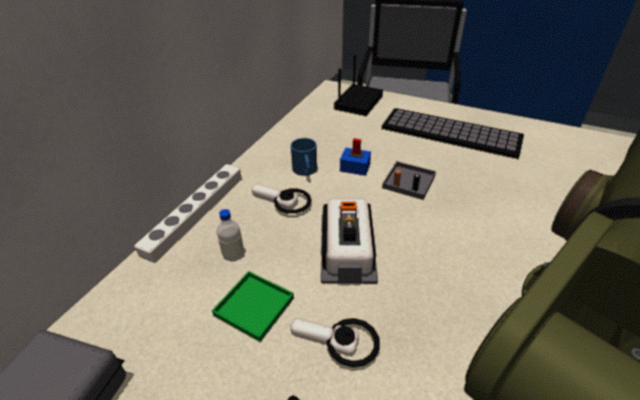

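The scene view shows the stand at (195,277), the red handle at (190,255), the headset at (300,185) with the orange link at (295,170), and the green tray at (408,185). In the side view the tool is at (356,155), the link at (348,207) and the tray at (253,305). Next I'll measure these with colour masks and depth.

```bash
cat >> h.py <<'E'
def mask(c,name):
    h=cv2.cvtColor(c['image'],cv2.COLOR_RGB2HSV); H,S,V=[h[...,i].astype(int) for i in range(3)]
    return {'red':((H<5)|(H>174))&(S>190)&(V>80),'orange':(H>=5)&(H<=16)&(S>190)&(V>150),'green':(H>50)&(H<75)&(S>150),'blue':(H>104)&(H<118)&(S>190)&(V>100)}[name]
def top(P,m,lo,hi):
    return m&(P[...,2]>lo)&(P[...,2]<hi)
def rect(q):
    r=cv2.minAreaRect((q[:,:2]*1000).astype(np.float32)); return [np.round(x,1) for x in r]
E
python3 - <<'E'
from h import *
for n in ['scene','side']:
    c=load(n);P=pts(c)
    for k in ['red','orange','green','blue']:
        m=mask(c,k)&(c['range_z']>0)
        nn,l,s,ce=cv2.connectedComponentsWithStats(m.astype(np.uint8))
        for i in range(1,nn):
            if s[i,4]<12: continue
            q=P[l==i]; print(n,k,s[i].tolist(),'med',np.median(q,0).round(3),'zr',np.percentile(q[:,2],[2,98]).round(3),rect(q))
    # headset: heights
    X=P.reshape(-1,3); g=(X[:,0]>.2)&(X[:,0]<.8)&(abs(X[:,1])<.4)&(c['range_z'].ravel()>0)
    t=X[g&(X[:,2]>.072)&(X[:,2]<.083)]; print('deck',len(t),np.median(t,0).round(3))
E
```

```text
scene red [182, 240, 15, 29, 254] med [ 0.623 -0.27   0.084] zr [0.056 0.099] [array([ 555.3, -257.4]), array([ 16.9, 147.4]), np.float64(80.2)]
scene orange [286, 164, 18, 6, 45] med [0.528 0.014 0.111] zr [0.11  0.112] [array([522.4,  16. ]), array([35.1, 19.5]), np.float64(37.7)]
scene green [466, 119, 6, 4, 14] med [0.502 0.671 0.032] zr [0.029 0.035] [array([499.2, 673.6]), array([15. , 23.2]), np.float64(11.5)]
scene green [418, 130, 5, 4, 15] med [0.464 0.495 0.032] zr [0.029 0.034] [array([462.4, 497.7]), array([11.7, 24.9]), np.float64(43.1)]
scene green [374, 166, 47, 40, 1024] med [0.595 0.273 0.005] zr [0.002 0.02 ] [array([617.2, 279.3]), array([121.2, 121.5]), np.float64(85.0)]
scene green [430, 181, 13, 13, 105] med [0.676 0.324 0.013] zr [0.003 0.021] [array([670.3, 322.4]), array([25.8, 49.2]), np.float64(41.0)]
scene blue [328, 15, 12, 5, 32] med [-0.959  1.34   0.018] zr [0.015 0.022] [array([-971.7, 1348.6]), array([ 66.3, 134.3]), np.float64(50.1)]
scene blue [351, 17, 17, 7, 73] med [-0.815  1.408  0.018] zr [0.014 0.022] [array([-808.8, 1408.8]), array([ 94. , 
[... 651 characters left out ...]
16] med [ 0.615 -0.261  0.095] zr [0.092 0.097] [array([ 613.6, -262.9]), array([16.7,  8.2]), np.float64(5.3)]
side orange [341, 202, 15, 7, 54] med [0.516 0.027 0.109] zr [0.107 0.11 ] [array([519.5,  23. ]), array([31.9, 21.7]), np.float64(25.2)]
side green [213, 272, 80, 69, 2966] med [0.618 0.283 0.003] zr [-0.     0.019] [array([616.8, 284.2]), array([119.3, 119.4]), np.float64(85.3)]
side blue [341, 149, 29, 15, 215] med [ 0.607 -0.25   0.044] zr [0.04  0.046] [array([ 613.7, -260.1]), array([75.3, 62.2]), np.float64(8.4)]
side blue [220, 210, 9, 7, 47] med [0.742 0.179 0.128] zr [0.126 0.13 ] [array([743.4, 177.8]), array([16.8, 20. ]), np.float64(34.5)]
deck 2183 [0.506 0.071 0.078]
```

Run:
```python
from h import *
A=[]
for n in ['scene','side']:
    c=load(n);P=pts(c);X=P.reshape(-1,3)
    g=(X[:,0]>.35)&(X[:,0]<.65)&(abs(X[:,1]-.05)<.17)&(c['range_z'].ravel()>0)
    for lo,hi in [(.07,.083),(.03,.12),(.098,.115)]:
        t=X[g&(X[:,2]>lo)&(X[:,2]<hi)]; print(n,lo,len(t),np.median(t,0).round(3),rect(t))
    img=c['image']; ctr=(345,225) if n=='side' else (302,180)
    cr=img[ctr[1]-45:ctr[1]+45,ctr[0]-60:ctr[0]+60]; A.append(cv2.resize(cr,None,fx=5,fy=5,interpolation=cv2.INTER_CUBIC)[:290 if 0 else 450])
cv2.imwrite('pics/crop0.png',cv2.resize(np.vstack(A),(400,600))[:,:,::-1])
```

```text
scene 0.07 1644 [0.535 0.021 0.079] [array([509.3,  45.9]), array([114.4, 193.5]), np.float64(24.7)]
scene 0.03 3611 [0.541 0.01  0.075] [array([514.1,  39.7]), array([121.3, 208.7]), np.float64(24.5)]
scene 0.098 367 [0.515 0.024 0.105] [array([506.5,  48.9]), array([ 35.6, 111.2]), np.float64(25.1)]
side 0.07 2050 [0.498 0.077 0.077] [array([509.3,  51.4]), array([110.2, 189.1]), np.float64(24.4)]
side 0.03 3794 [0.494 0.092 0.076] [array([506.5,  58.7]), array([119.7, 205.4]), np.float64(24.8)]
side 0.098 357 [0.507 0.037 0.104] [array([505. ,  49.7]), array([ 35.9, 111.6]), np.float64(27.8)]
```

View pics/crop0.png

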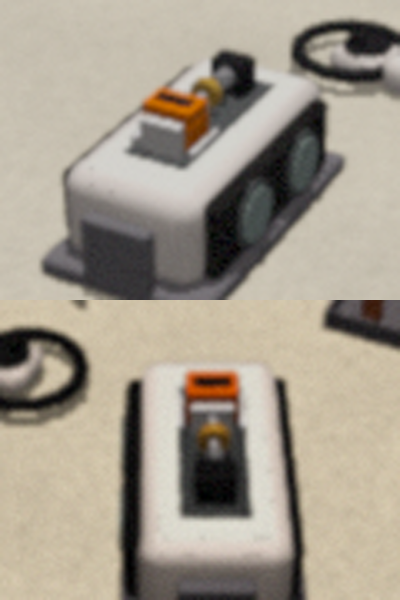

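The spring bar runs away from the link towards the housing at about 114° in the world, so the headset yaw is about 24.6°. I'll move over the headset, look with the wrist camera, then go to the stand.

Emit:
apply_moves --plan '[-33,-20,0,0,-33,-20,0,0,-33,-20,0,0,-33,-20,0,0,-33,-20,0,0,-33,-20,0,0,-33,-20,0,0,-33,-20,0,0,-33,-20,0,0,-33,-20,0,0,-33,-20,0,0,-33,-20,0,0,-33,-20,0,0,-33,-20,0,0,-33,-20,0,0,-33,-20,0,0,0,0,0,-0.12,0,0,0,-0.12,0,0,0,-0.12,0,0,0,-0.11]'

```text
time_s: 2.15
ee_pos: [0.5732, 0.0551, 0.2051]
eef_rot: [3.142, -0.001, -2.982]
force: [0.2, -0.1, 0.6]
grip_width: 0.0943
grip_force: 0.0
```

Run:
```python
from h import *
o=monitor.get_obs(); print(o['time_s'],o['ee_pos'].round(4),o['eef_rot'].round(4),o['qpos'].round(2),o['force'].round(2))
c=snap('wrist');P=pts(c,True);cv2.imwrite('pics/wr1.png',c['image'][:,:,::-1])
z=c['range_z']; print(z.min(),z.max())
X=P.reshape(-1,3); g=(X[:,0]>.35)&(X[:,0]<.65)&(abs(X[:,1]-.05)<.17)&(z.ravel()>0)
for lo,hi in [(.07,.083),(.03,.12),(.098,.12),(.1085,.114),(.09,.101)]:
    t=X[g&(X[:,2]>lo)&(X[:,2]<hi)]; print(lo,len(t),np.median(t,0).round(4),rect(t))
for k in ['red','orange','green','blue']:
    m=mask(c,k)&(z>0); nn,l,s,ce=cv2.connectedComponentsWithStats(m.astype(np.uint8))
    for i in range(1,nn):
        if s[i,4]<40: continue
        q=P[l==i]; print(k,s[i].tolist(),np.median(q,0).round(3),rect(q))
```

```text
2.15 [0.5732 0.0551 0.2051] [ 3.1415e+00 -7.0000e-04 -2.9817e+00] [ 0.03  0.36  1.44 -0.    1.34 -1.7 ] [ 0.24 -0.08  0.65]
0.0 1.3486787
0.07 15984 [0.5061 0.0509 0.0795] [array([507.7,  47.2]), array([115.3, 192.2]), np.float64(24.5)]
0.03 20815 [0.5062 0.0468 0.0797] [array([508.5,  47.8]), array([121. , 221.7]), np.float64(24.7)]
0.098 2739 [0.508  0.0307 0.106 ] [array([503.4,  48.4]), array([ 36.2, 110.4]), np.float64(26.5)]
0.1085 1069 [0.518  0.0186 0.111 ] [array([518.5,  18.4]), array([36.4, 24.8]), np.float64(23.0)]
0.09 402 [0.499  0.0602 0.0984] [array([500.8,  54.9]), array([32.2, 58. ]), np.float64(24.3)]
red [58, 185, 8, 16, 98] [ 0.614 -0.265  0.098] [array([ 613.8, -266. ]), array([20.6, 12.1]), np.float64(3.4)]
orange [271, 117, 34, 34, 422] [0.511 0.02  0.111] [array([516.3,  17.8]), array([30.9, 22.7]), np.float64(26.7)]
green [598, 162, 6, 11, 50] [0.462 0.494 0.033] [array([462.2, 495. ]), array([16.1, 16.1]), np.float64(8.6)]
green [433, 195, 86, 84, 3845] [0.618 0.292 0.004] [array([605., 215.]), array([251.9, 119.6]), np.float64(82.6)]
blue [69, 157, 37, 54, 985] [ 0.607 -0.253  0.046] [array([ 614.1, -265.5]), array([75. , 62.5]), np.float64(9.4)]
```

View pics/wr1.png

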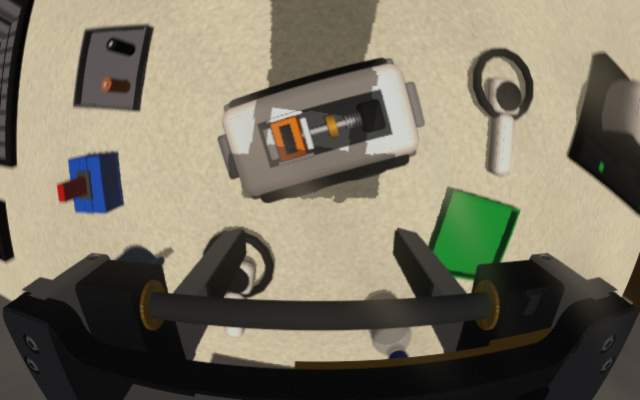

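The wrist view shows the link at (290,140), the collar at (333,125), the housing at (370,112), the stand at (97,182) and the tray at (474,232). Moving over the stand for a near look.

Emit:
apply_moves --plan '[1,-40,0,0,1,-40,0,0,1,-40,0,0,1,-40,0,0,1,-40,0,0,1,-40,0,0,1,-40,0,0,1,-40,0,0,0,0,0,0,0,0,0,0]'

```text
time_s: 3.2
ee_pos: [0.6146, -0.2627, 0.2047]
eef_rot: [3.141, -0.001, -2.989]
force: [-0.3, 0.1, 0.3]
grip_width: 0.0937
grip_force: 0.0
```

Run:
```python
from h import *
w=load('wrist');P=pts(w,True)
h=cv2.cvtColor(w['image'],cv2.COLOR_RGB2HSV);b=np.zeros((400,640),bool);b[100:150,315:350]=1
m=b&(h[...,0]>15)&(h[...,0]<30)&(h[...,1]>120)
a=np.deg2rad(24.5);d=(P[m]-[.5185,.0184,0]);print('collar',m.sum(),'along y',np.percentile(d@[-np.sin(a),np.cos(a),0],[2,10,50,90,98]).round(4),'x',np.percentile(d@[np.cos(a),np.sin(a),0],[2,50,98]).round(4))
o=monitor.get_obs(); print(o['time_s'],o['ee_pos'].round(4),o['eef_rot'].round(4),o['qpos'].round(2),o['force'].round(2))
c=snap('wrist');P=pts(c,True);cv2.imwrite('pics/wr2.png',c['image'][:,:,::-1]);z=c['range_z']
for k in ['red','blue']:
    m=mask(c,k)&(z>0); nn,l,s,ce=cv2.connectedComponentsWithStats(m.astype(np.uint8))
    for i in range(1,nn):
        if s[i,4]<40: continue
        q=P[l==i]; t=q[abs(q[:,2]-(.098 if k=='red' else .046))<.003]; print(k,s[i].tolist(),np.median(q,0).round(4),len(t),rect(t) if len(t)>5 else '')
```

```text
collar 208 along y [0.0365 0.0371 0.0401 0.0433 0.0441] x [-0.0107 -0.0009  0.0094]
3.2 [ 0.6146 -0.2627  0.2047] [ 3.1409e+00 -8.0000e-04 -2.9894e+00] [-0.46  0.57  1.14  0.    1.43 -2.18] [-0.32  0.06  0.28]
```

View pics/wr2.png

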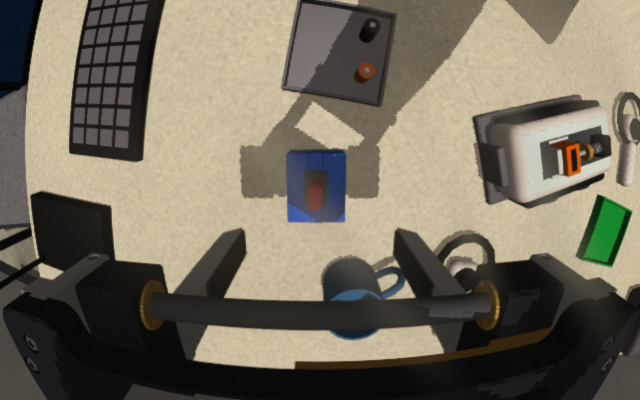

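Run:
```python
from h import *
c=load('wrist');P=pts(c,True);z=c['range_z']
b=np.zeros((400,640),bool);b[140:232,275:355]=1;b&=z>0
t=P[b&(P[...,2]>.094)&(P[...,2]<.102)];print('handle',len(t),np.median(t,0).round(4),rect(t))
t=P[b&(P[...,2]>.042)&(P[...,2]<.0475)];print('rim',len(t),np.median(t,0).round(4),rect(t))
t=P[b&(P[...,2]>.0485)&(P[...,2]<.053)];print('shoulder',len(t),rect(t))
b[:]=0;b[240:300,310:405]=1
t=P[b&(z>.1)&(P[...,2]>.075)&(P[...,2]<.095)];print('mug',len(t),rect(t))
```

```text
handle 335 [ 0.6119 -0.2677  0.0978] [array([ 612. , -267.6]), array([23.2, 12.5]), np.float64(8.4)]
rim 3173 [ 0.611  -0.267   0.0458] [array([ 613.6, -267.1]), array([80.8, 65.7]), np.float64(8.6)]
shoulder 430 [array([ 608.7, -267.8]), array([47. , 25.2]), np.float64(8.1)]
mug 356 [array([ 719.1, -197.6]), array([18.8, 76.6]), np.float64(8.2)]
```

Emit:
apply_moves --plan '[3,-4.5,30,0,0,0,30,0,0,0,30,0,0,0,25,0,0,0,20,0,0,0,13,0,0,0,0,0,0,0,0,0]'

```text
time_s: 4.05
ee_pos: [0.613, -0.2667, 0.0584]
eef_rot: [-3.141, 0.001, -2.986]
force: [0.6, 0.7, 0.4]
grip_width: 0.0942
grip_force: 0.0
```

Emit:
apply_moves --plan '[0,0,0,0,0,0,0,0,0,0,0,0,0,0,0,0,0,0,0,0,0,0,0,0,0,0,0,0,0,0,0,0]' --hand -1 --squeeze 30

```text
time_s: 4.85
ee_pos: [0.6126, -0.2671, 0.0574]
eef_rot: [-3.142, -0.0, -2.986]
force: [-0.0, 0.3, -0.5]
grip_width: 0.0333
grip_force: 0.0
```

Emit:
apply_moves --plan '[0,0,0,0,0,0,0,0,0,0,0,0,0,0,0,0,0,0,0,0]'

```text
time_s: 5.35
ee_pos: [0.6126, -0.2671, 0.0575]
eef_rot: [-3.142, 0.0, -2.986]
force: [-0.2, -0.4, -0.3]
grip_width: 0.0138
grip_force: 30.0
```

Emit:
apply_moves --plan '[0,0,8,0,0,0,-8,0,0,0,0,0]' --hand -1

```text
time_s: 5.65
ee_pos: [0.613, -0.2672, 0.0584]
eef_rot: [-3.141, 0.001, -2.986]
force: [0.1, 0.7, -0.1]
grip_width: 0.0137
grip_force: 30.0
```

That first row went down 8 mm: +z is down and I meant to lift. The forces stayed small, but the tool may have slipped in the grip, so I'll check that after lifting.

Emit:
apply_moves --plan '[0,0,-10,0,0,0,-20,0,0,0,-30,0,0,0,-30,-0.068,0,0,-30,-0.068,0,0,-22,-0.068,0,0,0,-0.068,0,0,0,0,0,0,0,0]'

```text
time_s: 6.55
ee_pos: [0.6123, -0.267, 0.1988]
eef_rot: [3.141, -0.001, -2.716]
force: [0.2, 0.3, -0.6]
grip_width: 0.0138
grip_force: 30.0
```

Run:
```python
from h import *
o=monitor.get_obs(); print(o['time_s'],o['ee_pos'].round(4),o['eef_rot'].round(4),o['force'].round(2))
c=snap('wrist');P=pts(c,True);cv2.imwrite('pics/wr3.png',c['image'][:,:,::-1])
p=o['ee_pos'];yaw=o['eef_rot'][2];z=c['range_z']
D=P-p; tx=D@[np.cos(yaw),np.sin(yaw),0];ty=D@[np.sin(yaw),-np.cos(yaw),0]
g=(z>.03)&(abs(tx)<.03)&(abs(ty)<.03)&(D[...,2]<.045)&(D[...,2]>-.07)
m=g&mask(c,'red');print('red',m.sum(),[np.percentile(v[m],[2,50,98]).round(4) for v in (tx,ty,D[...,2])])
m=g&~mask(c,'red')
for zz in np.arange(-.065,.045,.005):
    q=m&(abs(D[...,2]-zz)<.0025)
    if q.sum()>5: print(zz.round(3),q.sum(),'x',np.percentile(tx[q],[5,95]).round(4),'y',np.percentile(ty[q],[5,95]).round(4),np.median(c['image'][q],0))
cr=c['image'][100:300,220:420];cv2.imwrite('pics/wr3c.png',cv2.resize(cr,(600,600))[:,:,::-1])
```

```text
6.55 [ 0.6123 -0.267   0.1988] [ 3.1406e+00 -8.0000e-04 -2.7165e+00] [ 0.19  0.28 -0.62]
red 627 [array([-0.0087,  0.0013,  0.0121]), array([-0.0059, -0.0006,  0.0057]), array([0.0435, 0.0445, 0.045 ])]
-0.045 7 x [0.012  0.0125] y [-0.0021  0.002 ] [73. 69. 68.]
-0.04 7 x [0.0122 0.0126] y [-0.002  0.002] [72. 68. 65.]
-0.005 654 x [0.0097 0.0218] y [-0.0118  0.0116] [64. 60. 56.]
-0.0 130 x [0.0103 0.0207] y [-0.0109  0.0109] [66.5 58.  53. ]
0.005 132 x [0.009 0.014] y [-0.0127  0.0133] [75. 57. 51.]
0.01 208 x [0.0089 0.0139] y [-0.0166  0.0165] [74. 62. 57.]
0.015 169 x [0.0099 0.0139] y [-0.0171  0.0168] [73. 61. 56.]
0.02 242 x [0.0097 0.0138] y [-0.0168  0.0171] [72. 60. 55.]
0.025 241 x [0.009  0.0138] y [-0.0166  0.0166] [69. 59. 54.]
0.03 261 x [0.0094 0.0137] y [-0.0174  0.0174] [67. 59. 55.]
0.035 302 x [0.0089 0.0138] y [-0.0168  0.017 ] [65. 58. 54.]
0.04 306 x [0.0083 0.0137] y [-0.0169  0.0168] [63.  55.  49.5]
```

View pics/wr3c.png

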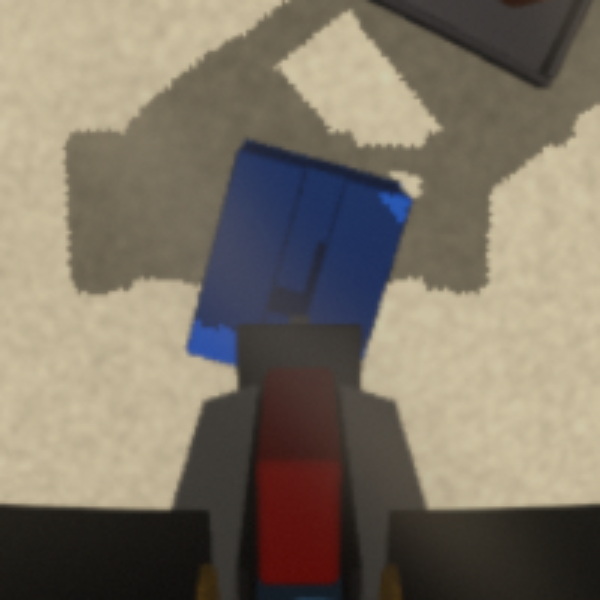

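Run:
```python
from h import *
c=load('wrist');P=pts(c,True);o=monitor.get_obs();p=o['ee_pos'];yaw=o['eef_rot'][2];z=c['range_z']
D=P-p; tx=D@[np.cos(yaw),np.sin(yaw),0];ty=D@[np.sin(yaw),-np.cos(yaw),0]
g=(z>.03)&(abs(tx)<.03)&(abs(ty)<.03)
m=g&mask(c,'red')&(D[...,2]>.035);print(m.sum(),[np.percentile(v[m],[2,50,98]).round(4) for v in (tx,ty,D[...,2])])
m=g&(D[...,2]>-.011)&(D[...,2]<-.002);print('sh',[np.percentile(v[m],[5,50,95]).round(4) for v in (tx,ty,D[...,2])])
```

```text
869 [array([-0.0086,  0.0017,  0.0122]), array([-0.0057, -0.0006,  0.0057]), array([0.0436, 0.0448, 0.046 ])]
sh [array([0.0097, 0.0168, 0.0218]), array([-0.0118, -0.0001,  0.0116]), array([-0.0044, -0.0032, -0.0023])]
```

The tool slipped about 4.3 mm in the grip: its centre is now 20.8 mm above the TCP and +1.7 mm in tool x. I'll allow for that. Moving over the bar.

Emit:
apply_moves --plan '[-3,29,0,0,-3,33,0,0,-3,33,0,0,-3,33,0,0,-3,33,0,0,-3,33,0,0,-3,33,0,0,-3,33,0,0,-3,33,0,0,-4,33,0,0,-3,0,0,0,0,0,0,0,0,0,0,0]'

```text
time_s: 7.9
ee_pos: [0.5086, 0.0431, 0.1992]
eef_rot: [3.142, -0.001, -2.715]
force: [0.3, -0.4, -1.2]
grip_width: 0.0139
grip_force: 30.0
```

Run:
```python
from h import *
o=monitor.get_obs(); print(o['time_s'],o['ee_pos'].round(4),o['eef_rot'].round(4),o['force'].round(2))
for n in ['wrist','side','scene']:
    c=snap(n);P=pts(c,n=='wrist');z=c['range_z']
    if n=='wrist':
        X=P.reshape(-1,3); g=(X[:,0]>.35)&(X[:,0]<.65)&(abs(X[:,1]-.05)<.17)&(z.ravel()>0)
        t=X[g&(X[:,2]>.07)&(X[:,2]<.083)];print('deck',len(t),rect(t)) 
        m=mask(c,'orange')&(abs(P[...,2]-.11)<.003); print('link',m.sum(),rect(P[m]) if m.sum()>9 else '')
        A=c['image'][50:300,170:470]
    else:
        u=(270,365) if n=='scene' else (300,395)
        v=(110,210) if n=='scene' else (150,250)
        B=c['image'][v[0]:v[1],u[0]:u[1]+5]
        A=np.vstack([cv2.resize(A,(600,300)),cv2.resize(B,(600,600))[100:400]]) if n=='side' else A
cv2.imwrite('pics/near.png',A[:,:,::-1])
```

```text
7.9 [0.5086 0.0431 0.1992] [ 3.1415e+00 -6.0000e-04 -2.7155e+00] [ 0.34 -0.39 -1.16]
deck 13235 [array([506.9,  46.4]), array([113.8, 192. ]), np.float64(24.8)]
link 0
```

View pics/near.png

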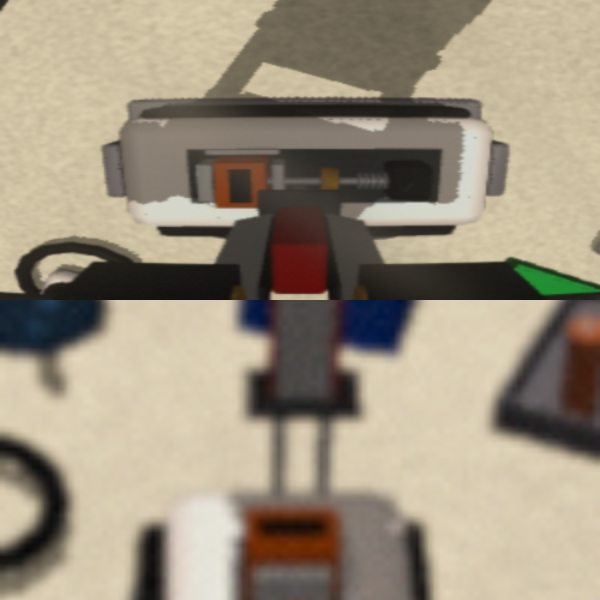

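The wrist part shows the link at (240,182), the collar at (330,180) and the tool between them. The side part shows both prongs above the bar. I'll measure the link and collar offset in the tool frame.

Run:
```python
from h import *
c=load('wrist');P=pts(c,True);o=monitor.get_obs();p=o['ee_pos'];yaw=o['eef_rot'][2];z=c['range_z']
D=P-p; tx=D@[np.cos(yaw),np.sin(yaw),0];ty=D@[np.sin(yaw),-np.cos(yaw),0];Z=P[...,2]
g=(z>.05)&(Z<.125)
for nm,m in [('link',g&(Z>.1085)&(abs(ty+.03)<.03)&(abs(tx)<.05)),('lug+collar',g&(Z>.1015)&(Z<.1075)&(ty>-.018)&(ty<.03)&(abs(tx)<.03)),('housing',g&(Z>.104)&(ty>.025)&(ty<.08)&(abs(tx)<.03))]:
    print(nm,m.sum(),'x',np.percentile(tx[m],[2,50,98]).round(4),'y',np.percentile(ty[m],[2,25,50,75,98]).round(4))
m=g&(Z>.1015)&(Z<.1085)&(abs(tx)<.03)
print(np.histogram(ty[m],bins=np.arange(-.06,.08,.003)))
m=g&(Z>.1085)&(abs(ty+.03)<.03)&(abs(tx)<.05);q=np.stack([tx[m],ty[m]],1)
print(cv2.minAreaRect((q*1000).astype(np.float32)))
```

```text
link 970 x [-0.0156  0.0036  0.019 ] y [-0.038  -0.0327 -0.027  -0.0214 -0.015 ]
lug+collar 272 x [-0.0026  0.0061  0.0166] y [-0.0137 -0.01   -0.0072  0.0138  0.0239]
housing 543 x [-0.0101  0.0024  0.0145] y [0.0425 0.0469 0.0514 0.0564 0.0612]
(array([  0,   0,   0,   0,  74, 106,  79,   3,   3,   3,   3,   4,   3,
         3,   4,  17,  85,  45,   0,   0,   0,   0,   0,  31,  47,  47,
         0,   0,   0,   6,  14,   6,   7,  44,  95, 101,  94,  91,  91,
        88,  42,   0,   0,   0,   0,   0]), array([-6.00000000e-02, -5.70000000e-02, -5.40000000e-02, -5.10000000e-02,
       -4.80000000e-02, -4.50000000e-02, -4.20000000e-02, -3.90000000e-02,
       -3.60000000e-02, -3.30000000e-02, -3.00000000e-02, -2.70000000e-02,
       -2.40000000e-02, -2.10000000e-02, -1.80000000e-02, -1.50000000e-02,
       -1.20000000e-02, -9.00000000e-03, -6.00000000e-03, -3.00000000e-03,
        5.55111512e-17,  3.00000000e-03,  6.00000000e-03,  9.00000000e-03,
        1.20000000e-02,  1.50000000e-02,  1.80000000e-02,  2.10000000e-02,
        2.40000000e-02,  2.70000000e-02,  3.00000000e-02,  3.30000000e-02,
        3.60000000e-02,  3.90000000e-02,  4.20000000e-02,  4.50000000e-02,
        4.80000000e-02,  5.10000000e-02,  5.40000000e-02,  5.70000000e-02,
        6.00000000e-02,  6.30000000e-02,  6.60000000e-02,  6.90000000e-02,
        7.20000000e-02,  7.50000000e-02,  7.80000000e-02]))
((1.3301010131835938, -26.399131774902344), (35.92509460449219, 24.36906623840332), 0.2514944076538086)
```

Aligned to within 0.5 mm, with 7 mm to the lug and about 9 mm to the collar. Descending.

Emit:
apply_moves --plan '[0,0,15,0,0,0,15,0,0,0,12,0,0,0,8,0,0,0,6,0,0,0,6,0,0,0,6,0,0,0,0,0,0,0,0,0]'

```text
time_s: 8.95
ee_pos: [0.5085, 0.0437, 0.1316]
eef_rot: [-3.141, 0.0, -2.714]
force: [-0.2, 0.1, -0.5]
grip_width: 0.014
grip_force: 30.0
```

Emit:
apply_moves --plan '[0,2,0,0,0,2,0,0,0,1,0,0,0,0,0,0,0,0,0,0]'

```text
time_s: 9.45
ee_pos: [0.5064, 0.0483, 0.1315]
eef_rot: [-3.142, 0.0, -2.714]
force: [-0.2, 0.8, -0.9]
grip_width: 0.0142
grip_force: 30.0
```

Emit:
apply_moves --plan '[0,0.5,0,0,0,0.5,0,0,0,0.5,0,0,0,0.5,0,0,0,0,0,0]'

```text
time_s: 9.95
ee_pos: [0.5056, 0.0499, 0.1315]
eef_rot: [-3.141, 0.0, -2.714]
force: [1.3, -1.3, -0.8]
grip_width: 0.0137
grip_force: 30.0
```

Emit:
apply_moves --plan '[0,0.5,0,0,0,0.5,0,0,0,0,0,0]'

```text
time_s: 10.25
ee_pos: [0.5052, 0.0509, 0.1315]
eef_rot: [-3.141, 0.0, -2.714]
force: [1.4, -2.6, -1.4]
grip_width: 0.0138
grip_force: 30.0
```

Emit:
apply_moves --plan '[0,0.5,0,0,0,0.5,0,0,0,0,0,0]'

```text
time_s: 10.55
ee_pos: [0.5048, 0.0516, 0.1315]
eef_rot: [-3.141, 0.0, -2.714]
force: [2.0, -4.0, -2.6]
grip_width: 0.014
grip_force: 30.0
```

Emit:
apply_moves --plan '[0,0.5,0,0,0,0.5,0,0,0,0,0,0]'

```text
time_s: 10.85
ee_pos: [0.5045, 0.0525, 0.1315]
eef_rot: [-3.141, 0.0, -2.714]
force: [2.9, -5.5, -2.0]
grip_width: 0.0139
grip_force: 30.0
```

Emit:
apply_moves --plan '[0,0.5,0,0,0,0.5,0,0,0,0,0,0]'

```text
time_s: 11.15
ee_pos: [0.5041, 0.0533, 0.1315]
eef_rot: [-3.141, 0.0, -2.714]
force: [3.4, -6.3, -1.1]
grip_width: 0.0136
grip_force: 30.0
```

Emit:
apply_moves --plan '[0,0.5,0,0,0,0.5,0,0,0,0,0,0]'

```text
time_s: 11.45
ee_pos: [0.5037, 0.0541, 0.1315]
eef_rot: [-3.14, 0.0, -2.714]
force: [1.6, -6.2, -1.9]
grip_width: 0.0136
grip_force: 30.0
```

Emit:
apply_moves --plan '[0,0.5,0,0,0,0.5,0,0,0,0,0,0]'

```text
time_s: 11.75
ee_pos: [0.5033, 0.055, 0.1315]
eef_rot: [-3.14, 0.0, -2.714]
force: [2.6, -7.0, -1.6]
grip_width: 0.0138
grip_force: 30.0
```

```bash
cat > lk.py <<'E'
from h import *
o=monitor.get_obs(); print(o['time_s'],o['ee_pos'].round(4),o['force'].round(2))
for n in ['scene','side']:
    c=snap(n);P=pts(c);m=mask(c,'orange')&(abs(P[...,0]-.51)<.06)&(abs(P[...,1]-.02)<.06)
    q=P[m]; print(n,m.sum(),np.percentile(q[:,2],[5,50,90,97]).round(4))
E
python3 lk.py
```

```text
11.75 [0.5033 0.055  0.1315] [ 2.62 -6.96 -1.61]Traceback (most recent call last):
  File "lk.py", line 5, in <module>
    q=P[m]; print(n,m.sum(),np.percentile(q[:,2],[5,50,90,97]).round(4))
                            ~~~~~~~~~~~~~^^^^^^^^^^^^^^^^^^^^^
    return _quantile_unchecked(
        a, q, axis, out, overwrite_input, method, keepdims, weights)
    return _ureduce(a,
                    func=_quantile_ureduce_func,
    ...<5 lines>...
                    overwrite_input=overwrite_input,
                    method=method)
    r = func(a, **kwargs)
    result = _quantile(arr,
                       quantiles=q,
    ...<2 lines>...
                       out=out,
                       weights=wgt)
    slices_having_nans = np.isnan(arr[-1, ...])
                                  ~~~^^^^^^^^^
IndexError: index -1 is out of bounds for axis 0 with size 0
```

```bash
cat > lk.py <<'E'
from h import *
o=monitor.get_obs(); print(o['time_s'],o['ee_pos'].round(4),o['force'].round(2))
a=np.deg2rad(24.5)
for n in ['wrist','side']:
    c=snap(n);P=pts(c,n=='wrist');h=cv2.cvtColor(c['image'],cv2.COLOR_RGB2HSV).astype(int)
    D=P-[.5185,.0184,0];x=D@[np.cos(a),np.sin(a),0];y=D@[-np.sin(a),np.cos(a),0]
    m=(abs(x)<.024)&(abs(y)<.018)&(P[...,2]>.085)&(P[...,2]<.128)&(h[...,0]<18)&(h[...,1]>150)
    q=P[m]; print(n,m.sum(),np.percentile(q[:,2],[5,50,75,90,97]).round(4) if m.sum() else '')
E
python3 lk.py
```

```text
11.8 [0.5033 0.055  0.1315] [ 2.87 -6.37 -2.29]
wrist 1700 [0.0967 0.1185 0.1191 0.1195 0.1199]
side 26 [0.1138 0.1169 0.1179 0.1186 0.1188]
```

The link has popped: its top is at 119 mm, up from 110. Backing the fork off, then up and back to the stand.

Emit:
apply_moves --plan '[0,-1,0,0,0,-1,0,0,0,-2,0,0,0,-2,0,0,0,-2,0,0,0,-1,0,0,0,0,0,0,0,0,-10,0,0,0,-15,0,0,0,-20,0,0,0,-25,0,0,0,-10,0,0,0,0,0,0,0,0,0]'

```text
time_s: 13.3
ee_pos: [0.5065, 0.0474, 0.2107]
eef_rot: [3.141, -0.001, -2.714]
force: [-0.7, 0.6, -1.5]
grip_width: 0.0137
grip_force: 30.0
```

```bash
python3 lk.py
python3 - <<'E'
from h import *
c=load('wrist');P=pts(c,True);o=monitor.get_obs();p=o['ee_pos'];yaw=o['eef_rot'][2];z=c['range_z'];print(o['eef_rot'].round(4))
D=P-p; tx=D@[np.cos(yaw),np.sin(yaw),0];ty=D@[np.sin(yaw),-np.cos(yaw),0]
g=(z>.03)&(abs(tx)<.03)&(abs(ty)<.03)
h=cv2.cvtColor(c['image'],cv2.COLOR_RGB2HSV).astype(int);m=g&((h[...,0]<5)|(h[...,0]>172))&(h[...,1]>170)&(D[...,2]>.03)
t=D[...,2][m];print(m.sum(),[np.percentile(v[m],[2,50,98]).round(4) for v in (tx,ty,D[...,2])])
A=np.stack([tx[m],ty[m],0*t+1],1);k=abs(t-np.median(t))<.002;print('handle top tilt',np.linalg.lstsq(A[k],t[k],rcond=None)[0])
m=g&(D[...,2]>-.011)&(D[...,2]<-.0)&(tx>.014);print('sh',[np.percentile(v[m],[5,50,95]).round(4) for v in (tx,ty,D[...,2])]);A=np.stack([tx[m],ty[m],tx[m]*0+1],1);print(np.linalg.lstsq(A,D[...,2][m],rcond=None)[0])
E
```

```text
13.3 [0.5065 0.0474 0.2107] [-0.72  0.65 -1.49]
wrist 611 [0.1177 0.1188 0.1193 0.1197 0.1203]
side 170 [0.0994 0.1158 0.1173 0.1181 0.1188]
[ 3.1409e+00 -1.7000e-03 -2.7143e+00]
1114 [array([-0.0085,  0.0027,  0.013 ]), array([-0.0065, -0.0006,  0.0062]), array([0.0429, 0.045 , 0.0461])]
handle top tilt [-0.00137435  0.01392077  0.04496066]
sh [array([0.0145, 0.0183, 0.0217]), array([-0.0113, -0.0001,  0.0111]), array([-0.0043, -0.0029, -0.0018])]
[-0.0812814   0.0006131  -0.00145325]
```

Emit:
apply_moves --plan '[3,-32,0,0,3,-33,0,0,3,-33,0,0,3,-33,0,0,3,-33,0,0,3,-33,0,0,3,-33,0,0,3,-33,0,0,4,-34,0,0,4,-34,0,0,0,0,0,0.07,0,0,0,0.07,0,0,0,0.07,0,0,0,0.067,0,0,0,0,0,0,0,0]'

```text
time_s: 15.0
ee_pos: [0.6147, -0.2671, 0.2106]
eef_rot: [3.141, -0.001, -2.989]
force: [1.1, 0.6, -0.8]
grip_width: 0.014
grip_force: 30.0
```

Run:
```python
from h import *
c=snap('wrist');P=pts(c,True);o=monitor.get_obs();p=o['ee_pos'];yaw=o['eef_rot'][2];z=c['range_z'];print(p.round(4),o['eef_rot'].round(4))
D=P-p; tx=D@[np.cos(yaw),np.sin(yaw),0];ty=D@[np.sin(yaw),-np.cos(yaw),0]
m=(z>.05)&(P[...,2]>.043)&(P[...,2]<.049)&(abs(tx)<.06)&(abs(ty)<.05)
q=np.stack([tx[m],ty[m]],1);print(m.sum(),cv2.minAreaRect((q*1000).astype(np.float32)))
m=(abs(tx-.025)<.015)&(abs(ty)<.015)&(z>.05)&(P[...,2]<.04);print('slot',m.sum(),[np.percentile(v[m],[2,50,98]).round(4) for v in (tx,ty)])
cr=c['image'][100:300,220:420];cv2.imwrite('pics/st.png',cv2.resize(cr,(600,600))[:,:,::-1])
```

```text
[ 0.6147 -0.2671  0.2108] [ 3.1411e+00 -7.0000e-04 -2.9895e+00]
3061 ((1.5413970947265625, 0.6806755065917969), (65.89801788330078, 79.89448547363281), 89.81883239746094)
slot 2 [array([0.0391, 0.0394, 0.0396]), array([-0.0067,  0.0004,  0.0076])]
```

View pics/st.png

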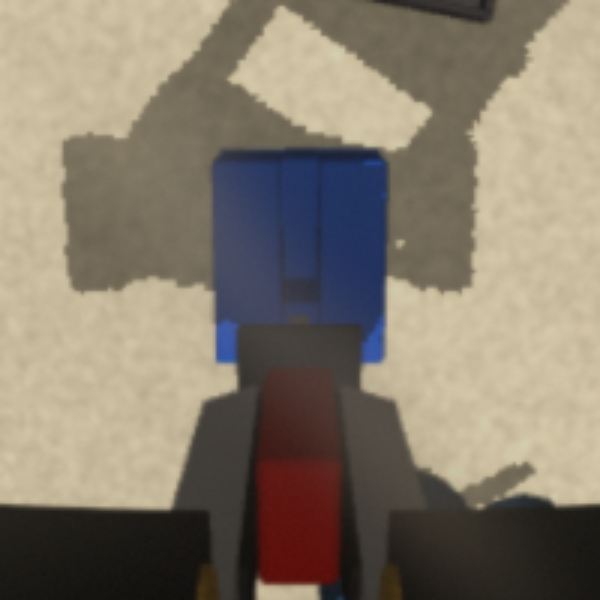

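The picture shows the fork centred over the slot (slot column x ≈ 300). Lowering it.

Emit:
apply_moves --plan '[0,0.5,25,0,0,0,30,0,0,0,25,0,0,0,15,0,0,0,15,0,0,0,15,0,0,0,12,0,0,0,10,0,0,0,5,0,0,0,0,0,0,0,0,0]'

```text
time_s: 16.15
ee_pos: [0.615, -0.2668, 0.06]
eef_rot: [-3.141, 0.001, -2.991]
force: [-0.0, -0.5, -0.3]
grip_width: 0.0137
grip_force: 30.0
```

Emit:
apply_moves --plan '[0,0,1,0,0,0,1,0,0,0,1,0,0,0,0,0,0,0,0,0]'

```text
time_s: 16.65
ee_pos: [0.6147, -0.2667, 0.0565]
eef_rot: [-3.142, 0.0, -2.991]
force: [-0.1, 0.4, -0.4]
grip_width: 0.0138
grip_force: 30.0
```

Emit:
apply_moves --plan '[0,0,1,0,0,0,1,0,0,0,0,0,0,0,0,0]'

```text
time_s: 17.05
ee_pos: [0.6147, -0.2667, 0.0544]
eef_rot: [3.142, -0.0, -2.991]
force: [0.4, -0.1, -0.4]
grip_width: 0.0141
grip_force: 30.0
```

Emit:
apply_moves --plan '[0,0,0.5,0,0,0,0,0,0,0,0,0]'

```text
time_s: 17.35
ee_pos: [0.6147, -0.2667, 0.054]
eef_rot: [-3.142, 0.0, -2.991]
force: [0.1, 0.3, -0.4]
grip_width: 0.0134
grip_force: 30.0
```

Emit:
apply_moves --plan '[0,0,0.5,0,0,0,0.5,0,0,0,0,0,0,0,0,0]'

```text
time_s: 17.75
ee_pos: [0.6148, -0.2667, 0.0533]
eef_rot: [-3.141, 0.0, -2.991]
force: [-1.4, 0.8, 5.0]
grip_width: 0.0138
grip_force: 30.0
```

Seated with 5 N on the rim. Releasing and rising.

Emit:
apply_moves --plan '[0,0,0,0,0,0,0,0,0,0,0,0,0,0,0,0,0,0,0,0,0,0,0,0,0,0,-10,0,0,0,-25,0,0,0,-35,0,0,0,-35,0,0,0,-35,0,0,0,-15,0,0,0,0,0,0,0,0,0]' --hand 1

```text
time_s: 19.15
ee_pos: [0.6143, -0.2665, 0.2063]
eef_rot: [3.141, -0.002, -2.991]
force: [-0.5, -0.5, 0.4]
grip_width: 0.0941
grip_force: 0.0
```

```bash
cat > st.py <<'E'
from h import *
c=snap('wrist');P=pts(c,True);o=monitor.get_obs();p=o['ee_pos'];z=c['range_z'];print(o['time_s'],p.round(4),o['eef_rot'].round(4),o['grip_width'])
b=(z>.05)&(abs(P[...,0]-.6128)<.05)&(abs(P[...,1]+.267)<.045)
t=P[b&(P[...,2]>.085)&(P[...,2]<.11)];print('handle',len(t),np.median(t,0).round(4),rect(t))
t=P[b&(P[...,2]>.042)&(P[...,2]<.0475)];print('rim',len(t),rect(t))
E
python3 st.py
```

```text
19.2 [ 0.6142 -0.2664  0.2057] [ 3.1399e+00 -2.5000e-03 -2.9914e+00] 0.09400616198045732
handle 394 [ 0.6117 -0.2671  0.0976] [array([ 612.8, -266.9]), array([24.7, 13.7]), np.float64(8.9)]
rim 3081 [array([ 614.6, -266.8]), array([80.1, 67.2]), np.float64(8.5)]
```

The tool is home, with the same height and centre as at the start. Now to the link.

Emit:
apply_moves --plan '[5,29,0,0,5,30,0,0,5,30,0,0,5,30,0,0,5,30,0,0,5,30,0,0,5,30,0,0,5,30,0,0,6,30,0,0,6,27,0,0,0,0,0,0.144,0,0,0,0.144,0,0,0,0.144,0,0,0,0.144,0,0,0,0.144,0,0,0,0.144,0,0,0,0.144,0,0,0,0.144,0,0,0,0.142,0,0,0,0]'

```text
time_s: 21.2
ee_pos: [0.5185, 0.0182, 0.2064]
eef_rot: [-3.139, -0.001, 1.995]
force: [-0.9, -0.1, -0.9]
grip_width: 0.0942
grip_force: 0.0
```

Run:
```python
from h import *
c=snap('wrist');P=pts(c,True);o=monitor.get_obs();p=o['ee_pos'];yaw=o['eef_rot'][2];z=c['range_z'];print(p.round(4),o['eef_rot'].round(4))
D=P-p; tx=D@[np.cos(yaw),np.sin(yaw),0];ty=D@[np.sin(yaw),-np.cos(yaw),0]
m=(z>.05)&(P[...,2]>.114)&(P[...,2]<.124)&(abs(tx)<.04)&(abs(ty)<.04)
q=np.stack([tx[m],ty[m]],1);print(m.sum(),np.median(P[m],0).round(4),cv2.minAreaRect((q*1000).astype(np.float32)))
cv2.imwrite('pics/lk.png',c['image'][:,:,::-1])
```

```text
[0.5185 0.0182 0.2066] [-3.1395e+00 -1.0000e-03  2.0008e+00]
1035 [0.5184 0.0187 0.1189] ((-0.027132034301757812, -0.09900093078613281), (23.886859893798828, 36.853302001953125), 0.9395612478256226)
```

View pics/lk.png

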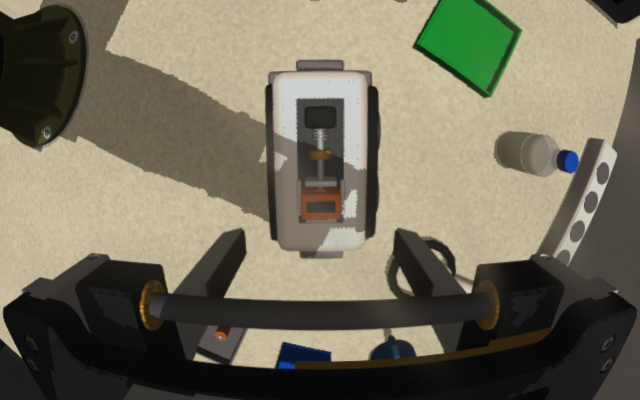

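The link at (320,205) is centred between the fingers. Descending and gripping.

Emit:
apply_moves --plan '[0,0,25,0,0,0,30,0,0,0,25,0,0,0,15,0,0,0,10,0,0,0,6,0,0,0,0,0,0,0,0,0]'

```text
time_s: 22.05
ee_pos: [0.5193, 0.0182, 0.0975]
eef_rot: [3.141, 0.0, 1.999]
force: [-0.5, 0.4, 0.1]
grip_width: 0.0941
grip_force: 0.0
```

Emit:
apply_moves --plan '[0,0,0,0,0,0,0,0,0,0,0,0,0,0,0,0,0,0,0,0,0,0,0,0,0,0,0,0,0,0,0,0,0,0,0,0,0,0,0,0,0,0,0,0]' --hand -1 --squeeze 15

```text
time_s: 23.15
ee_pos: [0.5191, 0.0182, 0.097]
eef_rot: [3.141, 0.0, 1.998]
force: [1.6, 0.8, 0.5]
grip_width: 0.0358
grip_force: 15.0
```

Emit:
apply_moves --plan '[0,0,-3,0,0,0,-5,0,0,0,-8,0,0,0,-12,0,0,0,-15,0,0,0,-20,0,0,0,-20,0,0,0,-15,0,0,0,0,0,0,0,0,0]' --squeeze 25

```text
time_s: 24.15
ee_pos: [0.5189, 0.0183, 0.1951]
eef_rot: [3.141, 0.0, 1.998]
force: [0.0, 0.4, -1.4]
grip_width: 0.0358
grip_force: 25.0
```

Run:
```python
from h import *
c=snap('wrist');P=pts(c,True);o=monitor.get_obs();p=o['ee_pos'];yaw=o['eef_rot'][2];z=c['range_z'];print(p.round(4),o['eef_rot'].round(4),o['grip_force'])
D=P-p; tx=D@[np.cos(yaw),np.sin(yaw),0];ty=D@[np.sin(yaw),-np.cos(yaw),0]
h=cv2.cvtColor(c['image'],cv2.COLOR_RGB2HSV).astype(int)
m=(z>.03)&(abs(tx)<.03)&(abs(ty)<.03)&(abs(D[...,2])<.06)&(h[...,0]<18)&(h[...,1]>150)
print(m.sum(),[np.percentile(v[m],[2,50,98]).round(4) for v in (tx,ty,D[...,2])])
m=mask(c,'green')&(P[...,2]<.03)&(abs(P[...,0]-.617)<.1)&(abs(P[...,1]-.28)<.1);print('tray',m.sum(),rect(P[m]))
d=np.array([.617,.2815])-p[:2]; print('d tool',d@[np.cos(yaw),np.sin(yaw)],d@[np.sin(yaw),-np.cos(yaw)])
```

```text
[0.5187 0.0183 0.1945] [-3.1411e+00 -3.0000e-04  1.9978e+00] 24.99994095414877
2097 [array([-0.0115,  0.0057,  0.0115]), array([-0.0183, -0.0042,  0.0161]), array([0.0019, 0.0223, 0.0236])]
tray 5625 [array([614.8, 279.4]), array([119.3, 118.9]), np.float64(85.4)]
d tool 0.19891515588945383 0.19847130157657086
```

Link held; its bottom is 5.4 mm below the TCP. Moving to the tray.

Emit:
apply_moves --plan '[18,18,0,0,20,20,0,0,20,20,0,0,20,20,0,0,20,20,0,0,20,20,0,0,20,20,0,0,20,20,0,0,20,20,0,0,20,20,0,0,0,0,0,0,0,0,30,0,0,0,40,0,0,0,40,0,0,0,30,0,0,0,18,0,0,0,10,0,0,0,6,0,0,0,0,0,0,0,0,0]'

```text
time_s: 26.2
ee_pos: [0.6177, 0.2805, 0.022]
eef_rot: [3.14, 0.0, 1.998]
force: [-0.5, 0.2, -0.8]
grip_width: 0.0359
grip_force: 25.0
```

Emit:
apply_moves --plan '[0,0,5,0,0,0,3,0,0,0,1,0,0,0,0,0,0,0,0,0]'

```text
time_s: 26.7
ee_pos: [0.6173, 0.2804, 0.0121]
eef_rot: [3.141, 0.0, 1.998]
force: [-0.5, -0.6, -0.3]
grip_width: 0.0362
grip_force: 25.0
```

Emit:
apply_moves --plan '[0,0,0.5,0,0,0,0.5,0,0,0,0,0,0,0,0,0]'

```text
time_s: 27.1
ee_pos: [0.6172, 0.2805, 0.011]
eef_rot: [3.142, -0.0, 1.998]
force: [-0.2, -0.3, -0.3]
grip_width: 0.0357
grip_force: 25.0
```

Emit:
apply_moves --plan '[0,0,0.5,0,0,0,0.5,0,0,0,0.3,0,0,0,0,0,0,0,0,0]'

```text
time_s: 27.6
ee_pos: [0.6173, 0.2805, 0.01]
eef_rot: [3.141, -0.0, 1.998]
force: [-2.5, -1.5, 5.0]
grip_width: 0.0357
grip_force: 25.0
```

Touching the tray floor. Opening part way, so the fingers clear the walls, then rising.

Emit:
apply_moves --plan '[0,0,0,0,0,0,0,0,0,0,0,0,0,0,0,0,0,0,0,0,0,0,0,0,0,0,-10,0,0,0,-25,0,0,0,-40,0,0,0,-40,0,0,0,-40,0,0,0,-30,0,0,0,0,0,0,0,0,0]' --hand 0.2

```text
time_s: 29.0
ee_pos: [0.6172, 0.2804, 0.1953]
eef_rot: [3.141, 0.0, 1.998]
force: [0.4, 0.5, -0.1]
grip_width: 0.0566
grip_force: 0.0
```

Run:
```python
from h import *
o=monitor.get_obs();print(o['time_s'],o['ee_pos'].round(4))
for n in ['wrist','side','scene']:
    c=snap(n);P=pts(c,n=='wrist');z=c['range_z'];h=cv2.cvtColor(c['image'],cv2.COLOR_RGB2HSV).astype(int)
    m=(abs(P[...,0]-.617)<.06)&(abs(P[...,1]-.281)<.06)&(h[...,0]<18)&(h[...,1]>140)&(P[...,2]<.1);q=P[m]
    if m.sum(): print(n,m.sum(),np.percentile(q[:,2],[5,50,95]).round(4),rect(q))
    m=(abs(P[...,0]-.6128)<.04)&(abs(P[...,1]+.267)<.04)&((h[...,0]<5)|(h[...,0]>172))&(h[...,1]>150)
    if m.sum(): print('handle',m.sum(),P[m].max(0).round(3),np.median(P[m],0).round(3))
```

```text
29.0 [0.6172 0.2804 0.1953]
wrist 519 [0.0154 0.0316 0.033 ] [array([616. , 280.3]), array([34.2, 23.5]), np.float64(24.8)]
side 297 [0.0065 0.0282 0.0316] [array([617.5, 282. ]), array([35.3, 25. ]), np.float64(24.4)]
handle 98 [ 0.624 -0.255  0.098] [ 0.613 -0.259  0.076]
scene 192 [0.008  0.0236 0.0333] [array([619.8, 275.7]), array([35.5, 21.4]), np.float64(26.2)]
handle 287 [ 0.628 -0.259  0.1  ] [ 0.623 -0.269  0.084]
```

The link rests flat in the green tray and the tool is in its stand.

```bash
python3 -c "from station import ctrl; print(ctrl.hand_in())"
```

```text
the job is handed in; nothing more can be done
None
```

I freed the link, stood the tool back in its stand, set the link flat in the green tray and handed the job in after about 29 s of robot time; the hand-in returned no verdict.

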